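# Swing a lever blank onto its stop and wedge it for laser marking

## Task

Swing the aluminium lever blank about its pivot pin by pushing its free end until it bears on the tip of the stop screw, leaning on it there with about 7 newtons; back off, then slide the wedge in behind the free end, again leaning with about 7 newtons, so that the blank is left clamped tight against the screw, and let go. Go gently: the screw is finely set and must never be loaded with more than 11 newtons, and leave the bottle, the tube and the screwdriver where they are.

Things in the scene. Friction and masses are not known exactly. Their poses are not given: they have to be found in the camera images.
- fixture: (All sizes here in mm.) Perforated aluminium plate, 260 (x) by 400 (y) by 12 thick, fixed to the table; carries pin, stop and wedge. Origin: centre of its underside. Its top is 12 above the table. Its place and yaw (up to 0.3 rad) differ each time.
- pivot_pin (a point): Where the axis of the fixed upright pivot pin (10 diameter, capped by a head 20 across, top 32.5 above the table) meets the plate's top; at (20, 150, 12) in the fixture's frame. Axes as the fixture's.
- lever_blank: Flat aluminium bar 30 wide, 12 thick, 0.16 to 0.26 kg, flat on the plate, its 12 hole loose over the pin, under the pin's head. Origin: hole centre, underside; x runs along the bar to the free end. Starts swung 0.35 to 0.65 rad towards fixture -x; swing it towards +x. Home: its x along fixture -y, within 0.03 rad (exactly where depends on the screw). Friction takes 0.5 to 3 N of a push.
- free_end (a point): Centre of the blank's half-round free end (radius 15), at mid thickness: (200, 0, 6) in the blank's frame, so the blank reaches 215 from the pin.
- stop: Fixed steel post 30 by 36, 34 high. Origin: under its centre, at (75, -15, 12) in the fixture's frame. Its set screw (round tip, radius 5, 7 above the plate) points to fixture -x and meets the blank's edge 165 from the pin. It is set differently each time: tip at fixture x = 31 to 39, not measured (35 is blank straight). It does not give.
- wedge (a joint): Travel (m) of the steel wedge, towards fixture +y: 0 to 0.004 at the start, at most 0.095. It lies beyond the free end, clear of the swing. Its 15 degree nose (tip at fixture (-4, -79) at travel 0) goes in on the -x side of the free end and presses it to the screw, tight at 0.037 to 0.085. Friction 1.5 N; stays where left, self-locking.
- wedge_tab (a point): Middle of the top edge of the flat outer (-y) face of the wedge's upright push tab; at travel 0 at (-2, -173, 51) in the fixture's frame, axes as the fixture's. The face is 30 wide along x and runs down to near the plate; the tab is 12 thick, to +y. Guide rails 10 high flank the wedge at x = -28 and 24.
- bottle: Small white plastic bottle, 44 across, 85 tall, standing beside the plate; origin under its centre. Leave alone.
- tube: Aluminium tube standing on end, 48 outside, 100 tall, beside the plate; origin under its centre. Leave alone.
- screwdriver: Screwdriver 170 long lying along its x on the table beside the plate; origin under its centre. Leave alone.
Mind the look-alikes: they are no part of the job. What is meant by the lever_blank is not orange or red, and is the larger of those in its own colour.

How it is judged:
On the way:
1. the blank's free end has been pushed home: it presses on the stop screw with more than 3 N while the wedge is still back (travel under 20 mm) (contact force between lever_blank and stop above 3 N and value of joint wedge below 0.02 m), for 0.2 s.
At the end, for the whole second after the job is handed in: The blank is along the fixture's y axis to 0.04 rad and at rest, wedged (wedge travel over 30 mm) so that it presses on the stop screw with more than 2 N, and the robot has let go (contact force between lever_blank and stop above 2 N and value of joint wedge above 0.03 m and angle between the x axis of lever_blank and the y axis of fixture, either way round below 0.04 rad and linear speed of lever_blank below 0.01 m/s and contact force between the fingers and anything else below 0.2 N); the robot touches nothing.
It fails at once if the stop (its screw) is loaded by the blank with more than 12 N (contact force between lever_blank and stop above 12 N).
It fails at once if the robot pushes on the stop or its screw with more than 12 N (contact force between any of the fingers, the arm and stop above 12 N).
It fails at once if the bottle is moved by more than 20 mm (distance of bottle from where it was at the start of the episode above 0.02 m).
It fails at once if the tube is moved by more than 20 mm (distance of tube from where it was at the start of the episode above 0.02 m).
It fails at once if the screwdriver is moved by more than 20 mm (distance of screwdriver from where it was at the start of the episode above 0.02 m).
It also fails if it takes over 67 s, if anything falls off the work surface, if the arm or the gripper's body presses on something with over 40 N, if the wrist force passes 120 N, or if a joint passes its speed limit or range.

## Robot

A 6-joint arm with a two-finger parallel gripper is mounted at the origin on the work surface. World frame = base frame: x ahead of the robot, y to its left, z up, the work surface at z = 0. Lengths are in m, angles in rad, forces in N, time in s.
With the tool pointing down it reaches from about 0.275 to 1 m from the base axis. Payload 8.4 kg.
Tool frame: the origin (TCP) lies on the centre line of the jaws, within the pads' length; the fingertips stand 17 mm ahead of it and the grasp point (between the pads) lies 2 mm behind it (bot.tcp_to_tips is the z of the fingertips in the tool frame, in m); z points along the fingers, y is the line along which they close (so a half turn about z gives the same grasp; the last joint's range is limited). The gripper opens to 85 mm and grips with 20 to 120 N. Pads are 22 mm wide; open, the fingers measure 114 mm over their backs; the gripper's body (76 mm by 85 mm) begins 54 mm behind the grasp point. The pads swing forward as they close: fully open they stand 13 mm farther back than shut.
Start: joints at [1.137, 0.353, 1.633, -0, 1.155, -0.002], TCP at [0.262, 0.568, 0.248] pointing down, gripper open.
Joint ranges: [-2.63, 2.63], [-0.92, 2.1], [0.06, 2.66], [-1.3, 4.44], [0, 2.69], [-3.02, 3.02]. Speed limits (rad/s): [2.22, 2.22, 2.79, 3.14, 3.14, 3.14].

## Interface

Orientations are given as a unit quaternion [x, y, z, w].
In Python, from workcell import bot, hand, kinematics, get_obs, vision, hand_in gives the robot as it stands. The module is installed in compiled form; this text tells all that it offers. Calls block until the motion is done:
- bot.reach(position, orientation): joint-space move of the TCP to a pose.
- bot.servo_line(position, ori=None, velocity=0.15): straight line of the TCP; ori=None keeps the orientation; velocity is the mean speed in m/s.
- bot.goto_joints(angles): joint-space move.
- hand.move_gripper(opening, strength=None): finger opening in m; strength is the grip in N (None keeps the last); returns when the fingers have stopped.
- bot.dwell(seconds).
- kinematics.solve_ik(position, orientation): joint angles nearest the present ones, or None.
- get_obs(): the state.
- vision.read_camera(name): name is "scene" or "side" or "wrist"; returns a dict with "frame" (400x640x3 uint8, red, green, blue), "intrinsics" (3x3 intrinsics, pixels), "view" (4x4, takes a point from world to camera coordinates). Camera axes: x right, y down, z forward; pixel columns grow to the right and rows downward; lengths in m; the calibration is good to about 2 mm. The wrist camera is an equidistant fisheye: a pixel r from the principal point sees the ray r / f radians off the axis. A picture is of the moment at which its call begins. There is no depth.
A pose or a line that the arm cannot do raises bot.IKError and nothing moves.
- hand_in(): hands the job in; it is judged then, once.
The state is a dict: "time_s": time; "joint_pos": joint angles; "joint_vel": joint speeds; "joint_efforts": joint torques, N m; "position": TCP position; "orientation": TCP orientation; "wrist_force": force on the tool from outside, world axes, zero at the start; "ft_torque": the same for the moment, N m; "gripper_width": finger opening in m; "grip_force": force on a finger pad.
Only numpy, scipy, OpenCV 4.12 (cv2) and the standard library are available. Lean on these libraries where they do the work, as an engineer would, in place of code of your own. Each camera call takes 0.05 s, during which the arm holds its last target. There are 200 camera calls.

## Working session

There is one attempt and no reset: what is moved stays moved. The work goes in short steps, each a Python script; the robot and the scene stay as the last script left them, time stands still between calls to the robot, and variables do not carry over. Pictures are saved under pics/ and viewed, at most 10 in all, crops included, and the job is handed in when it is done.

```bash
mkdir -p pics
python3 - <<'E'
from workcell import *
import cv2,numpy as np
o=get_obs();print({k:np.round(v,3).tolist() for k,v in o.items()},bot.tcp_to_tips)
for n in("scene","side"):
    c=vision.read_camera(n);cv2.imwrite(f"pics/{n}.png",c["frame"][:,:,::-1]);np.savez(f"{n}.npz",**c);print(n,c["intrinsics"].round(1).tolist(),c["view"].round(3).tolist())
E
```

```text
{'time_s': 0.0, 'joint_pos': [1.137, 0.354, 1.634, 0.0, 1.155, -0.002], 'joint_vel': [0.001, -0.001, 0.002, -0.001, 0.0, 0.002], 'joint_efforts': [0.002, -60.526, -34.207, 0.0, 0.009, -0.0], 'position': [0.261, 0.567, 0.248], 'orientation': [0.214, 0.977, -0.001, -0.0], 'wrist_force': [0.73, -0.08, 0.322], 'ft_torque': [0.074, 0.021, 0.028], 'grip_force': 0.0, 'gripper_width': 0.085} 0.017
scene [[406.0, 0.0, 313.9], [0.0, 406.0, 201.5], [0.0, 0.0, 1.0]] [[0.806, 0.591, -0.013, -0.458], [0.298, -0.425, -0.855, -0.103], [-0.511, 0.686, -0.518, 1.429], [0.0, 0.0, 0.0, 1.0]]
side [[378.3, 0.0, 321.6], [0.0, 378.3, 199.2], [0.0, 0.0, 1.0]] [[-0.998, -0.065, 0.007, 0.545], [-0.041, 0.533, -0.845, 0.066], [0.051, -0.844, -0.535, 1.013], [0.0, 0.0, 0.0, 1.0]]
```

View pics/scene.png

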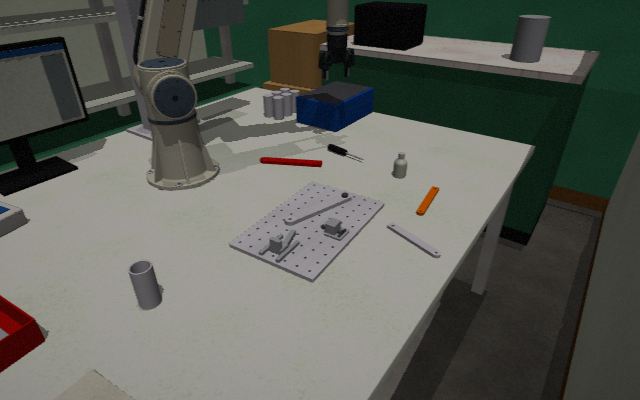

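View pics/side.png

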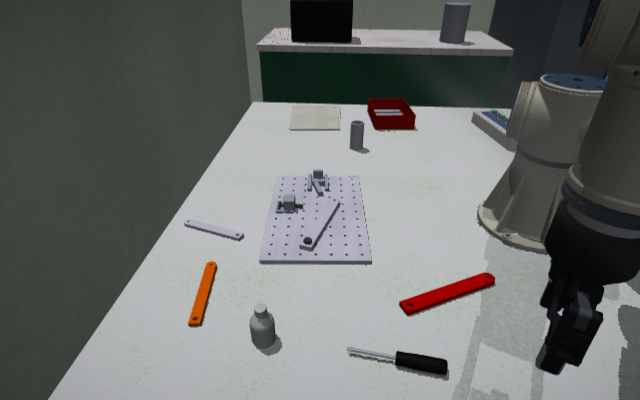

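The scene image shows the plate with corners at about (316,184), (384,206), (307,273) and (234,243). The pin head is at (345,195), the free end at (290,220), the stop at (334,228) and the wedge tab at (278,243). In the side image the pin is at (308,241), the free end at (333,203), the stop at (289,203) and the tab at (319,175).

```bash
cat > h.py <<'E'
import numpy as np,cv2
from scipy.spatial.transform import Rotation as R
def ray(c,p,fish=False):
    K=c["intrinsics"];V=c["view"];p=np.atleast_2d(np.float64(p))
    q=(p-K[:2,2])/[K[0,0],K[1,1]]
    if fish:
        r=np.linalg.norm(q,axis=1)[:,None]+1e-12;d=np.c_[q/r*np.sin(r),np.cos(r)]
    else: d=np.c_[q,np.ones(len(q))]
    return -V[:3,:3].T@V[:3,3], d@V[:3,:3]
def onplane(c,p,z,fish=False):
    o,d=ray(c,p,fish);return (o+d*((z-o[2])/d[:,2])[:,None])[:,:2]
def down(yaw): # tool down, tool y axis at world angle yaw
    y=np.array([np.cos(yaw),np.sin(yaw),0]);z=np.array([0,0,-1.]);return R.from_matrix(np.c_[np.cross(y,z),y,z]).as_quat()
E
python3 - <<'E'
from h import *
from workcell import *
S=dict(np.load("scene.npz"));D=dict(np.load("side.npz"))
print(onplane(S,[(316,184),(384,206),(307,273),(234,243)],.012).round(3).tolist())
print(onplane(D,[(276,177),(359,177),(371,262),(261,262)],.012).round(3).tolist())
print("pin",onplane(S,[(345,195)],.0325),onplane(D,[(308,241)],.0325))
print("end",onplane(S,[(290,220)],.024),onplane(D,[(333,203)],.024))
E
```

```text
[[0.446, 0.178], [0.689, 0.184], [0.682, -0.183], [0.458, -0.2]]
[[0.703, -0.183], [0.441, -0.204], [0.421, 0.196], [0.671, 0.214]]
pin [[0.57926866 0.14254224]] [[0.56855652 0.15590273]]
end [[ 0.52100397 -0.04689599]] [[ 0.51648641 -0.02683394]]
```

Run:
```python
from h import *
from workcell import *
hand.move_gripper(0.0,20)
bot.reach([.50,0.0,.38],down(np.pi/2))
bot.dwell(.3)
c=vision.read_camera("wrist");np.savez("w1.npz",**c);f=c["frame"][:,:,::-1]
cv2.imwrite("pics/w1.png",f);o=get_obs();print(o["time_s"],o["position"],o["joint_pos"],o["wrist_force"]);print(c["intrinsics"].round(1).tolist(),c["view"].round(3).tolist())
```

```text
3.4667 [5.00022592e-01 2.41796191e-04 3.79950504e-01] [-2.50756690e-03  4.80971935e-02  1.72324140e+00 -1.36781567e-05
  1.37035664e+00 -1.57373283e+00] [-0.23931635 -0.41489462 -0.19281929]
[[309.7, 0.0, 318.3], [0.0, 309.7, 197.8], [0.0, 0.0, 1.0]] [[-0.002, 1.0, 0.0, -0.0], [0.945, 0.001, 0.326, -0.558], [0.326, 0.001, -0.945, 0.343], [0.0, 0.0, 0.0, 1.0]]
```

View pics/w1.png

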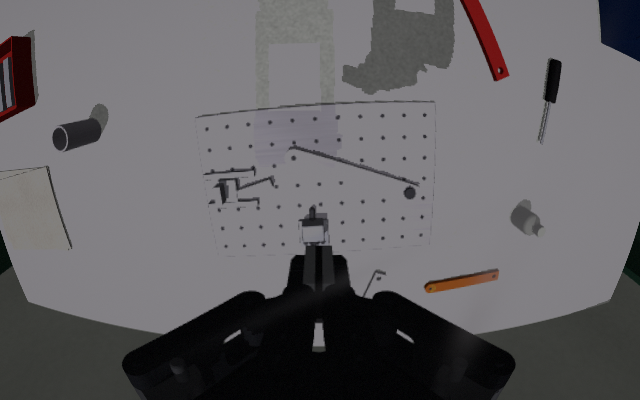

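The wrist view shows the plate with corners at (197,117), (435,101), (430,245) and (217,257). The pin head is at (410,193), the bar's free end near (290,148), and the wedge and tab near (225,190).

Run:
```python
from h import *
c=dict(np.load("w1.npz"));f=c["frame"]
print("corners",onplane(c,[(197,117),(435,101),(430,245),(217,257)],.012,True).round(4).tolist())
g=cv2.cvtColor(f,cv2.COLOR_RGB2GRAY);bh=cv2.morphologyEx(g,cv2.MORPH_BLACKHAT,np.ones((9,9)))
m=np.uint8(bh>45);n,l,s,ce=cv2.connectedComponentsWithStats(m)
ok=[i for i in range(1,n) if 3<=s[i,4]<=30 and s[i,2]<7 and s[i,3]<7 and 195<ce[i,0]<437 and 100<ce[i,1]<258]
P=onplane(c,ce[ok],.012,True)
# yaw from vectors between near neighbours
d=P[:,None]-P[None];L=np.linalg.norm(d,axis=2);k=(L>.01)&(L<.033)
a=np.arctan2(d[...,1],d[...,0])[k];pitch=np.median(L[k])
yaw=np.angle(np.mean(np.exp(4j*a)))/4;print(len(P),"pitch",pitch,"yaw",yaw)
Rm=np.array([[np.cos(yaw),-np.sin(yaw)],[np.sin(yaw),np.cos(yaw)]])
Q=P@Rm;print(np.sort(Q[:,0]).round(3).tolist());print(np.sort(Q[:,1]).round(3).tolist())
y,x=np.nonzero(g[180:206,400:421]<75);hp=np.array([x.mean()+400,y.mean()+180]);print("pinpx",hp,len(x),onplane(c,hp,.0325,True))
z=cv2.resize(f[90:265,190:440],None,fx=3.2,fy=3.2,interpolation=cv2.INTER_CUBIC)[:,:,::-1];z=np.uint8(np.clip(z*1.3,0,255));cv2.imwrite("pics/w1z.png",z)
```

```text
corners [[0.4441, -0.2004], [0.4172, 0.1927], [0.6793, 0.2116], [0.705, -0.1912]]
67 pitch 0.025924983560445536 yaw -0.23260611120813987
[0.363, 0.367, 0.389, 0.4, 0.41, 0.421, 0.423, 0.431, 0.434, 0.436, 0.441, 0.445, 0.452, 0.455, 0.458, 0.463, 0.465, 0.468, 0.473, 0.476, 0.479, 0.484, 0.487, 0.49, 0.493, 0.495, 0.498, 0.508, 0.512, 0.519, 0.526, 0.529, 0.533, 0.535, 0.546, 0.548, 0.556, 0.558, 0.561, 0.566, 0.569, 0.572, 0.58, 0.582, 0.59, 0.592, 0.596, 0.601, 0.603, 0.606, 0.607, 0.611, 0.617, 0.62, 0.622, 0.627, 0.632, 0.635, 0.638, 0.646, 0.656, 0.658, 0.666, 0.67, 0.68, 0.691, 0.701]
[-0.072, -0.062, -0.045, -0.038, -0.03, -0.027, -0.02, -0.009, -0.003, 0.005, 0.007, 0.015, 0.025, 0.031, 0.039, 0.041, 0.041, 0.049, 0.052, 0.06, 0.062, 0.065, 0.073, 0.076, 0.08, 0.083, 0.095, 0.097, 0.099, 0.107, 0.11, 0.131, 0.134, 0.134, 0.142, 0.144, 0.161, 0.166, 0.168, 0.176, 0.179, 0.187, 0.189, 0.198, 0.203, 0.211, 0.213, 0.221, 0.224, 0.231, 0.237, 0.245, 0.248, 0.256, 0.259, 0.266, 0.266, 0.271, 0.278, 0.282, 0.29, 0.293, 0.301, 0.304, 0.313, 0.325, 0.335]
pinpx [409.33333333 190.38405797] 138 [[0.5653999  0.15146212]]
```

View pics/w1z.png

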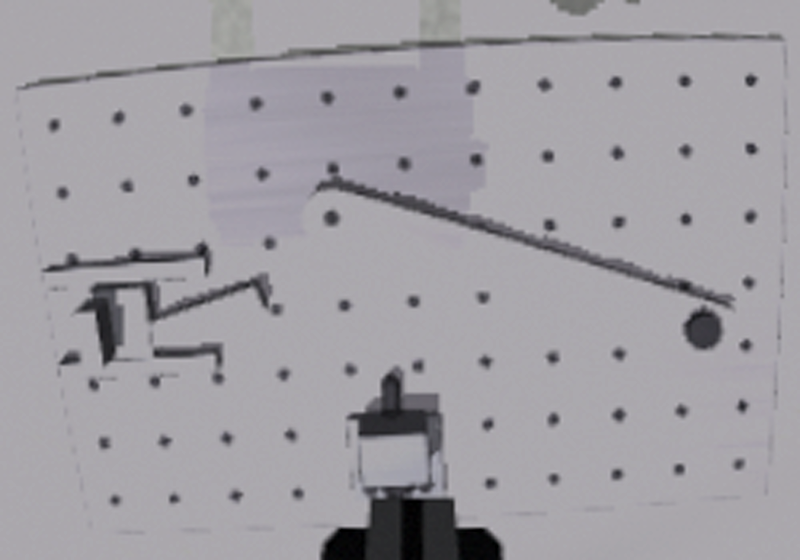

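Zoomed, the holes form a clean 11x7 grid. The pin head is at (703,329), the bar's -x side runs from (335,182) to (730,302), the screw tip is near (392,372), and the wedge tab spans (95–155, 290–360). I'll fit the plate pose to the hole grid.

Run:
```python
from h import *
c=dict(np.load("w1.npz"));f=c["frame"]
g=cv2.cvtColor(f,cv2.COLOR_RGB2GRAY);bh=cv2.morphologyEx(g,cv2.MORPH_BLACKHAT,np.ones((9,9)))
n,l,s,ce=cv2.connectedComponentsWithStats(np.uint8(bh>45))
ok=[i for i in range(1,n) if 3<=s[i,4]<=30 and s[i,2]<7 and s[i,3]<7]
P=onplane(c,ce[ok],.012,True);t=np.array([.5614,.0032]);yaw=.066
for p in(.036,):
  for it in range(6):
    Rm=np.array([[np.cos(yaw),-np.sin(yaw)],[np.sin(yaw),np.cos(yaw)]])
    Q=(P-t)@Rm/p;I=np.round(Q);r=np.abs(Q-I).max(1)
    k=(np.abs(I[:,0])<=3)&(np.abs(I[:,1])<=5)&(r<.2)
    A=I[k]-I[k].mean(0);B=P[k]-P[k].mean(0);z=np.sum(np.conj(A@[1,1j])*(B@[1,1j]))/np.sum(A**2)
    yaw=np.angle(z);p=abs(z);t=P[k].mean(0)-np.array([[z.real,-z.imag],[z.imag,z.real]])@I[k].mean(0)
  print(k.sum(),"pitch",p,"yaw",yaw,"t",t,"rms",np.std((Q-I)[k])*p)
Rm=np.array([[np.cos(yaw),-np.sin(yaw)],[np.sin(yaw),np.cos(yaw)]])
np.savez("fix.npz",t=t,yaw=yaw)
F=lambda px,z:((onplane(c,np.array(px)/3.2+[190,90],z,True)-t)@Rm).round(4).tolist()
print("pin",F([(703,329)],.0325),"screw",F([(392,370)],.019))
print("bar side mid",F([(345,187),(440,214),(540,243),(640,274),(700,292)],.018))
print("end left",F([(318,188)],.018),"tab top corners outer",F([(95,290),(110,362)],.051))
```

```text
61 pitch 0.03599194138072789 yaw 0.06585616605457935 t [0.56075322 0.00223995] rms 0.0005596349508190591
pin [[0.0187, 0.1493]] screw [[0.0356, -0.013]]
bar side mid [[-0.0624, -0.0297], [-0.0455, 0.0167], [-0.0276, 0.0665], [-0.0084, 0.1186], [0.0031, 0.1514]]
end left [[-0.0629, -0.0432]] tab top corners outer [[-0.0272, -0.1551], [0.0107, -0.1534]]
```

```bash
cat >> h.py <<'E'
from workcell import bot,hand,get_obs,vision,hand_in
_f=np.load("fix.npz");T=_f["t"];YAW=float(_f["yaw"])
RM=np.array([[np.cos(YAW),-np.sin(YAW)],[np.sin(YAW),np.cos(YAW)]])
def W(p,z): return np.r_[RM@np.array(p)+T,z]
def bar(th,gap,z=.033,r=.188):
    u=np.array([-np.sin(th),-np.cos(th)]);n=np.array([-np.cos(th),np.sin(th)])
    return W(np.array([.02,.15])+r*u+(.026+gap)*n,z),down(np.pi/2-th+YAW),np.r_[RM@n,0]
def force(d,n=4):
    a=[]
    for _ in range(n): a.append(get_obs()["wrist_force"]@d);bot.dwell(.02)
    return float(np.mean(a))
E
python3 - <<'E'
from h import *
p,q,d=bar(.35,.015);bot.reach(p+[0,0,.1],q);bot.servo_line(p,q,.1);bot.dwell(.2)
b=force(d,6);print("base",b,get_obs()["time_s"])
for th in np.arange(.35,.069,-.04):
    p,q,d=bar(th,0.);bot.servo_line(p,q,.04);print(round(th,3),round(force(d)-b,2),round(get_obs()["time_s"],2))
np.save("b.npy",b)
t=get_obs()["time_s"];p,q,d=bar(.069,0.);bot.servo_line(p,q,.01);print("min step time",get_obs()["time_s"]-t)
c=vision.read_camera("side");cv2.imwrite("pics/s2.png",cv2.resize(c["frame"][160:280,240:390,::-1],None,fx=5,fy=5))
E
```

```text
base -0.3126287828695877 5.8917
0.35 0.12 6.48
0.31 0.51 6.89
0.27 0.4 7.3
0.23 0.39 7.71
0.19 0.45 8.12
0.15 0.59 8.53
0.11 1.0 8.93
0.07 0.38 9.34
min step time 0.25
```

View pics/s2.png

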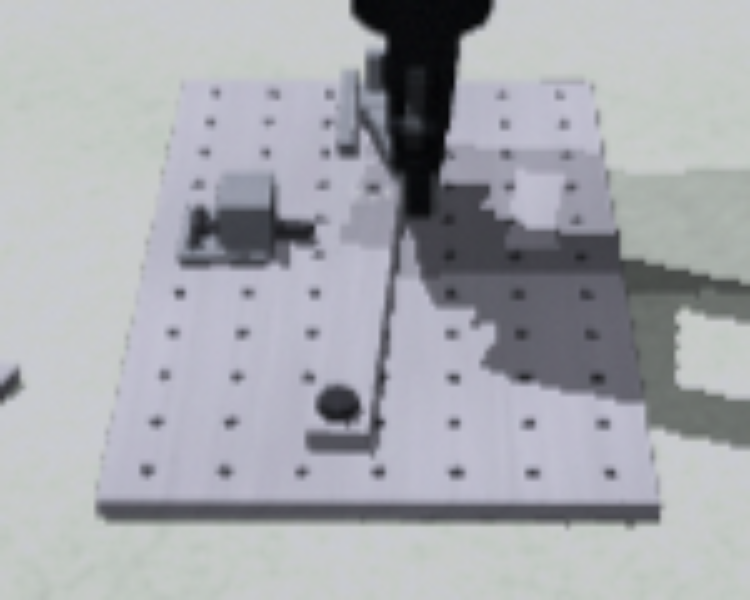

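The side picture shows the finger, at about (420,200), pushing the free end, and the bar is now nearly aligned with the plate. Friction looks low, about 0.5 N. Next come fine steps up to the screw.

Run:
```python
from h import *
b=float(np.load("b.npy"));th=.069;F=0;log=[];st=.003;k=None
while th>-.06:
    s=.003 if th>.042 else .0015
    if F>1.8: s=.0007 if F<4 else .0004
    th-=s;p,q,d=bar(th,0.);bot.servo_line(p,q,.01);F0=F;F=force(d,3)-b;log.append((round(th,4),round(F,2)))
    if F>6.3: break
bot.dwell(.3);print(log);print(force(d)-b,get_obs()["time_s"]);np.save("th.npy",th)
```

```text
[(0.066, -0.13), (0.063, 1.3), (0.06, 0.34), (0.057, 0.37), (0.054, 0.84), (0.051, 0.81), (0.048, 1.01), (0.045, 0.9), (0.042, 0.81), (0.0405, 0.94), (0.039, 0.88), (0.0375, 0.63), (0.036, 0.81), (0.0345, 1.22), (0.033, 0.51), (0.0315, 0.69), (0.03, 0.76), (0.0285, 0.91), (0.027, 1.35), (0.0255, 1.11), (0.024, 1.08), (0.0225, 1.15), (0.021, 1.64), (0.0195, 1.0), (0.018, 1.25), (0.0165, 1.0), (0.015, 0.4), (0.0135, 0.33), (0.012, 0.66), (0.0105, 0.44), (0.009, 1.2), (0.0075, 0.34), (0.006, 0.98), (0.0045, 1.05), (0.003, 1.31), (0.0015, 1.01), (-0.0, 1.31), (-0.0015, 1.27), (-0.003, 1.18), (-0.0045, 0.65), (-0.006, 1.16), (-0.0075, 1.41), (-0.009, 0.86), (-0.0105, 0.95), (-0.012, 1.3), (-0.0135, 0.67), (-0.015, 1.03), (-0.0165, 0.59), (-0.018, 0.9), (-0.0195, 1.0), (-0.021, 0.79), (-0.0225, 2.08), (-0.0232, 2.74), (-0.0239, 4.19), (-0.0243, 5.56), (-0.0247, 5.82), (-0.0251, 6.14), (-0.0255, 6.08), (-0.0259, 6.43)]
5.930978837825933 27.7083
```

The screw contact is reached, with about 6 N held. I'll back off and go to the wedge.

Run:
```python
from h import *
from workcell import kinematics
th=float(np.load("th.npy"));p,q,d=bar(th,.015);bot.servo_line(p,q,.06)
bot.servo_line(p+[0,0,.08],q,.2)
def wp(t,z=.046): return W([-.002,-.173-.011+t],z)
for y in(YAW,YAW+np.pi):
    if kinematics.solve_ik(wp(-.018),down(y)) is not None and kinematics.solve_ik(wp(.09),down(y)) is not None: break
q=down(y);print("yaw",y)
bot.reach(wp(-.018,.13),q);bot.servo_line(wp(-.018),q,.15);bot.dwell(.2)
d=np.r_[RM@[0,-1],0];b=force(d,8);np.save("b2.npy",b);np.save("q.npy",q);print(b,get_obs()["time_s"])
for t in(.01,.03,.05):
    bot.servo_line(wp(t),q,.05);print(t,round(force(d)-b,2),round(get_obs()["time_s"],2))
c=vision.read_camera("scene");cv2.imwrite("pics/s3.png",cv2.resize(c["frame"][170:290,220:400,::-1],None,fx=4,fy=4))
```

```text
yaw 0.06585616605457935
-0.34003429492434606 30.9083
0.01 0.49 31.68
0.03 0.59 32.3
0.05 0.45 32.92
```

View pics/s3.png

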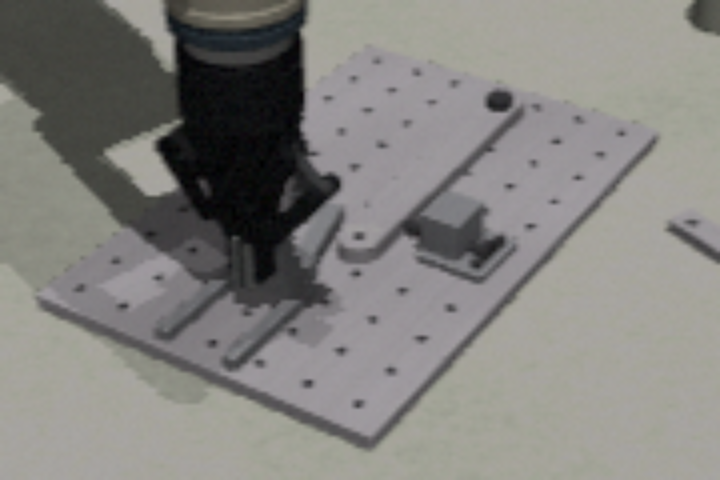

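The blank sits against the screw at about (412,228), and the wedge nose at (340,210) is entering behind the free end. Next come fine steps on the wedge.

Run:
```python
from h import *
def wp(t,z=.046): return W([-.002,-.173-.011+t],z)
b=float(np.load("b2.npy"));q=np.load("q.npy");d=np.r_[RM@[0,-1],0]
t=.05;F=0;log=[]
while t<.098 and get_obs()["time_s"]<60:
    s=.001 if t<.062 else .0006 if t<.07 else .0004
    if F>2.6: s=.00015
    t+=s;bot.servo_line(wp(t),q,.01);F=force(d,3)-b;log.append((round(t*1e3,2),round(F,2)))
    if F>6.5: break
print(log[::4],log[-12:]);bot.dwell(.2);print(force(d)-b,get_obs()["time_s"])
```

```text
[(51.0, -0.22), (55.0, 0.69), (59.0, 1.04), (62.6, 1.15), (65.0, 1.65), (67.4, 1.65), (69.8, 1.08), (71.6, 1.61), (73.2, 1.4), (74.8, 3.74), (75.4, 4.89), (76.0, 5.76)] [(74.8, 3.74), (74.95, 4.1), (75.1, 4.6), (75.25, 5.05), (75.4, 4.89), (75.55, 5.53), (75.7, 6.07), (75.85, 5.52), (76.0, 5.76), (76.15, 6.37), (76.3, 6.39), (76.45, 6.82)]
6.685690883884621 47.6333
```

Tight at about 75 mm of travel with 6.7 N of lean. I'll back off, lift, check and hand in.

Run:
```python
from h import *
def wp(t,z=.046): return W([-.002,-.173-.011+t],z)
q=np.load("q.npy")
bot.servo_line(wp(.05),q,.06);bot.servo_line(wp(.05,.15),q,.15);bot.dwell(.5)
c=vision.read_camera("scene");cv2.imwrite("pics/s4.png",cv2.resize(c["frame"][170:290,220:400,::-1],None,fx=4,fy=4));print(get_obs()["time_s"])
```

```text
49.6167
```

View pics/s4.png

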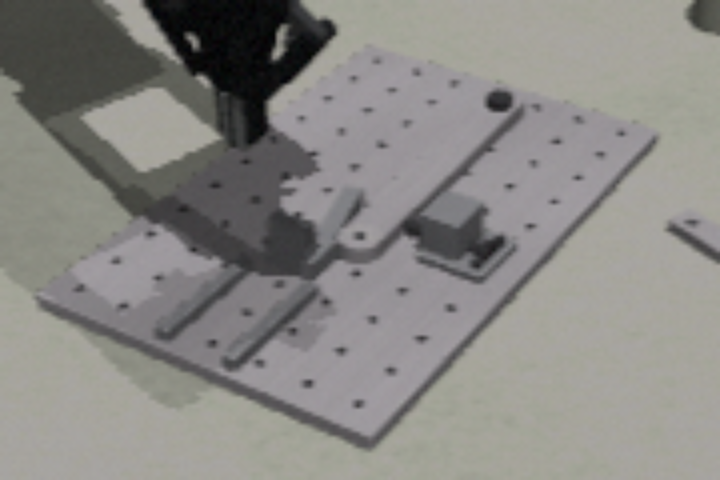

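The wedge nose, at about (345,215), is in beside the free end. The blank rests on the screw at (412,228), and the gripper is clear.

```bash
python3 -c "
from workcell import *
print(hand_in())"
```

```text
the job is handed in; nothing more can be done
None
```

I handed the job in at about 50 s on the robot's clock. The blank was pushed onto the screw with about 6 N, then clamped by the wedge at about 75 mm of travel with 6.7 N of lean, and the gripper backed clear. The hand-in returned no verdict, and I didn't re-check the bottle, tube and screwdriver, though no move was made near them.

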